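# Draw out the lid bin

### The job

Get the yellow bin of aluminium lids ready to pick from: first slide the purple-banded tin sideways along the bench, fully out of the yellow bin's way, then hook a fingertip behind the bin's front lip and draw it out along its runners until it meets its stop. The tin stays upright on the bench and is not picked up or bumped by the bin; leave the other two bins and everything else on the bench where they are, and finish with the hand clear of everything.

Things in the scene. Friction and masses are not known exactly. Their poses are not given: they have to be found in the camera images.
- rack_front (a point): Point on the bench 110 mm in front of the middle of the front edge of a fixed plywood bin rack (180 deep x 390 wide x 115 mm high, low stock on the back of its deck). x points towards the rack's back, y to its left seen from the robot, z up. Three bays are centred at y = -125, 0 and +125 mm; each holds one picking bin, in any order, whose hopper front stands out of the rack to about x = 0.
- yellow_bin_lip: Front lip of the yellow picking bin of aluminium lids; moves with the bin. Origin: middle of the lip's top edge, 53 mm above the bench. Axes as the rack's: the bin is drawn out along -x. The front panel is 103 mm wide (y), 4 mm thick (x = -2 to +2 mm, with a bead out to x = -6 mm along its top) and reaches 37 mm down from the top edge.
- yellow_bin_pocket (a point): Centre of the free floor inside the yellow bin behind its lip, 29 mm behind the lip's origin and 20 mm above the bench; axes as the lip's. The pocket, open from above, is 54 mm long (x) and 95 mm wide (y). Behind it are stacks of lids 28 mm high; the side walls slope up to 95 mm above the bench at the rack's deck, whose edge is 110 mm behind the lip when the bin is in.
- yellow_bin (a joint): How far the yellow bin is drawn out, m: 0 fully in, 0.13 at its stop. It needs about 2 N plus 8 N per m/s to move and stays where it is left. It starts between 0 and 0.012.
- tin: Closed round tin, silver with a purple band and a round purple spot on its lid, 70 mm in diameter (72 at its rims), 62 mm high, about 0.3 kg, standing loose on the bench in front of the yellow bin. Origin: centre of its underside; z is the tin's axis.
- blue_bin_lip: Front lip of the blue bin (white caps), same shape as the yellow one. Leave it.
- grey_bin_lip: Front lip of the grey bin (corks), same shape as the yellow one. Leave it.
- glass: Open clear drinking glass, 68 mm in diameter, 82 mm high, origin at the centre of its underside. Stands to one side in front of the rack. Leave it.
- white_can: White-painted can with a narrow neck, 54 mm in diameter, 148 mm high, origin at the centre of its underside. Stands to the other side in front of the rack. Leave it.
- cut_base: Cut-off silver can base, open at the top, 62 mm in diameter, 45 mm high, origin at the centre of its underside. Leave it.
- ply_block: Plywood block lying flat, 150 x 90 x 18 mm, origin at the centre of its underside. Leave it.
- scissors: Black-handled scissors lying flat, about 185 mm long and 80 mm wide, 12 mm high; origin near the pivot, on the bench. Leave it.
- clamp: Bar clamp with green handles lying flat, 260 mm long, 155 mm wide, 23 mm high; origin at the middle of its bar on the bench. Leave it.
Mind the look-alikes: they are no part of the job. Leave any brown or red look-alike of the tin alone.

How it is judged (in metres and radians):
On the way, in this order (a step that is already met when the one before it is completed fails the run):
1. the tin stands clear of the yellow bin's path, to one side, with the bin still in (less than 30 mm out) ((y of tin in the frame of yellow_bin_lip above 0.088 m or y of tin in the frame of yellow_bin_lip below -0.088 m) and value of joint yellow_bin below 0.03 m and angle between tin's own z axis and vertical below 0.1 rad), for 0.2 s.
2. the yellow bin is being drawn out with the fingers pulling on its front lip (value of joint yellow_bin above 0.04 m and contact force between the fingers and yellow_bin_lip above 0.3 N), for 0.05 s.
3. the yellow bin is out at its stop and at rest (value of joint yellow_bin above 0.121 m and velocity of joint yellow_bin below 0.01 m/s), for 0.2 s.
At the end, for the whole second after the job is handed in: The yellow bin is drawn out at least 121 of its 130 mm; the tin stands upright and still on the bench with its centre at least 88 mm to the side of the yellow bin's centre line; the other bins are within 12 mm and the bystanders within 20 mm of where they were; nothing is touched (all of step 3 and (y of tin in the frame of yellow_bin_lip above 0.088 m or y of tin in the frame of yellow_bin_lip below -0.088 m) and angle between tin's own z axis and vertical below 0.1 rad and height (world z) of tin between -0.005 and 0.005 m and linear speed of tin below 0.01 m/s and distance of each of blue_bin_lip, grey_bin_lip from where it was at the start of the episode below 0.012 m and distance of each of glass, white_can, cut_base, ply_block, scissors, clamp from where it was at the start of the episode below 0.02 m).
It fails at once if the tin is lifted off the bench or tipped (height (world z) of tin above 0.01 m or angle between tin's own z axis and vertical above 0.3 rad).
It fails at once if the yellow bin bumps the tin (contact force between yellow_bin_lip and tin above 0.5 N).
It fails at once if another bin is moved (distance of any of blue_bin_lip, grey_bin_lip from where it was at the start of the episode above 0.012 m).
It fails at once if a bystander is moved or knocked over (distance of any of glass, white_can, cut_base, ply_block, scissors, clamp from where it was at the start of the episode above 0.02 m or angle between any of glass, white_can, cut_base's own z axis and vertical above 0.3 rad).
It also fails if it takes over 48 s, if anything falls off the work surface, if the arm or the gripper's body presses on something with over 40 N, if the wrist force passes 120 N, or if a joint passes its speed limit or range.

### The arm

A 6-joint arm with a two-finger parallel gripper is mounted at the origin on the work surface. World frame = base frame: x ahead of the robot, y to its left, z up, the work surface at z = 0. Lengths are in mm, angles in rad, forces in N, time in s.
With the tool pointing down it reaches from about 275 to 750 mm from the base axis. Payload 10.2 kg.
Tool frame: the origin (TCP) lies at the centre of the arm's flange, where the gripper is bolted on; the fingertips stand ctrl.tip_reach ahead of it and the grasp point (between the pads) lies 155 mm ahead of it (ctrl.tip_reach is the distance from the TCP to the fingertips, in mm); z points along the fingers, y is the direction in which the jaws open and shut (so a half turn about z gives the same grasp; the last joint's range is limited). The gripper opens to 85 mm and grips with 20 to 120 N. Pads are 22 mm wide; open, the fingers measure 114 mm over their backs; the gripper's body (76 mm by 85 mm) begins 54 mm behind the grasp point. The pads swing forward as they close: fully open they stand 13 mm farther back than shut.
Start: joints at [-1.555, 0.313, 1.498, -0, 1.331, -0.223], TCP at [124.168, -510.112, 404.694] pointing down, gripper open.
Joint ranges: [-2.94, 2.94], [-0.97, 2.17], [0.19, 2.56], [-1.23, 4.37], [0.02, 3.11], [-2.88, 2.88]. Speed limits (rad/s): [2.39, 2.39, 3.01, 3.14, 3.14, 3.14].

### API

Orientations are given as a unit quaternion [w, x, y, z].
In Python, from rig import ctrl, viewer gives the robot as it stands.
- The arm moves only by the tool drive_tool, never from a script. Its argument "rows" is a list that holds one entry, the list of rows, each a list of 6 numbers: the shift along the world's x, y, z normalised to -1 to 1, where 1 is 0.1 m, then the turn, a rotation vector about the world's x, y, z normalised to -1 to 1, where 1 is 90 degrees. A call has 1 to 10 rows; each row is the pose to reach, as a shift and turn from the pose measured when the call began; what a row does not reach only later rows make up. A row lasts 1/8 s, in which the tool goes at most 62.5 mm and 10.7 degrees, less where a joint would pass 70% of its speed; a pose out of reach is approached as far as the arm can. A call with a number of a shift or a turn outside -1 to 1 is refused whole. A call with a gripper value outside its range is refused whole. "fingers" is the opening, from -1 (shut) to 1 (fully open), set as the call begins (left out, the last holds). The fingers move at their own pace and stop on an object; "force" is the grip in N (left out, the last holds). Time passes only in rows, so rows that repeat a pose let the fingers close. It gives the time, the measured TCP pose, the force and the opening at its end, in the units of the state.
- ctrl.sense(): the state, without advancing time (a new reading comes with each control period).
- viewer.capture(name): name is "scene" or "top"; returns the picture (400x640x3 uint8, red, green, blue); there is no depth.
- viewer.calibration(name): a dict with "mtx" (3x3 intrinsics, pixels), "extrinsics" (4x4, takes a point from camera to world coordinates). Camera axes: x right, y up, looking along -z (the intrinsics and any distortion apply to the point x, -y, -z); pixel columns grow to the right and rows downward; lengths in mm; the calibration is good to about 2 mm. A picture is of the moment at which its call begins. calibration takes no time and is no camera call.
- ctrl.finish_job(): hands the job in, once; it reports no verdict.
The state is a dict: "time_s": time; "joints": joint angles; "dq": joint speeds; "tau": joint torques, N m; "eef_pos": TCP position; "ee_rot": TCP orientation; "force": force on the tool from outside, world axes, zero at the start; "wrist_torque": the same for the moment, N m; "grip_width": opening from 0.0 (shut) to 1.0 (fully open).
Only numpy, scipy, OpenCV 4.12 (cv2) and the standard library are available. Lean on these libraries where they do the work, as an engineer would, in place of code of your own. Each camera call takes 0.05 s, during which the arm holds its last target.

## Working session

There is one attempt and no reset: what is moved stays moved. The work goes in short steps, Python scripts to look and compute and a tool call to move; the robot and the scene stay as the last step left them, time stands still between calls to the robot, and variables do not carry over. Pictures are saved under pics/ and viewed, and the job is handed in when it is done.

Besides the shell and the picture viewer there is one more tool, called after ">>>" by a JSON object that holds its "op" and its "data". drive_tool: Moves the arm, as the interface text tells. Scaled input: -1 to 1 covers 0.1 m each way for a shift and 90 degrees each way for a turn. Its arguments: {"type":"object","properties":{"rows":{"type":"array","items":{"type":"array","items":{"type":"array","items":{"type":"number"}}}},"fingers":{"type":"number"},"force":{"type":"number"}},"required":["rows"]}

```bash
mkdir -p pics; python3 - <<'E'
from rig import ctrl, viewer
import cv2
for n in ("scene","top"):
    im=viewer.capture(n); cv2.imwrite(f"pics/{n}0.png",im[:,:,::-1]); c=viewer.calibration(n); print(n,c)
print(ctrl.sense(), ctrl.tip_reach)
E
```

```text
scene {'mtx': array([[398.41675796,   0.        , 322.10321288],
       [  0.        , 398.41675796, 199.38794972],
       [  0.        ,   0.        ,   1.        ]]), 'extrinsics': array([[-7.81088081e-01, -5.35656673e-01,  3.20894591e-01,
         8.91676389e+02],
       [ 6.24420474e-01, -6.69481776e-01,  4.02359570e-01,
         4.34735669e+02],
       [-6.93507828e-04,  5.14651417e-01,  8.57399229e-01,
         9.83439927e+02],
       [ 0.00000000e+00,  0.00000000e+00,  0.00000000e+00,
         1.00000000e+00]])}
top {'mtx': array([[442.61126635,   0.        , 325.98656071],
       [  0.        , 442.61126635, 202.80041386],
       [  0.        ,   0.        ,   1.        ]]), 'extrinsics': array([[-1.87826161e-02,  9.93377122e-01, -1.13353899e-01,
         3.82518405e+02],
       [-9.99809457e-01, -1.80584097e-02,  7.41241473e-03,
        -2.34192836e+00],
       [ 5.31633206e-03,  1.13471525e-01,  9.93527025e-01,
         1.52561296e+03],
       [ 0.00000000e+00,  0.00000000e+00,  0.00000000e+00,
         1.00000000e+00]])}
{'time_s': 0.1, 'joints': array([-1.55537066e+00,  3.13388720e-01,  1.49835707e+00,  7.03104162e-06,
        1.33107002e+00, -2.23380459e-01]), 'dq': array([ 3.68396986e-04, -1.25760613e-03, -2.51378657e-03, -6.38737998e-04,
        5.64156877e-06,  3.15328736e-05]), 'tau': array([ 2.65838826e-03, -4.12903512e+01, -2.60145020e+01, -1.43531470e-04,
        3.00839165e-03, -2.05006000e-05]), 'eef_pos': array([ 124.18306198, -510.0614479 ,  404.19644142]), 'ee_rot': array([-6.07920181e-04,  9.92879833e-01,  1.19118691e-01,  6.68717569e-05]), 'force': array([-0.13800137,  0.37826377,  0.5044962 ]), 'wrist_torque': array([-0.03893841, -0.01829505,  0.00371247]), 'grip_width': 1.00115017926407} 173.4
```

View pics/scene0.png

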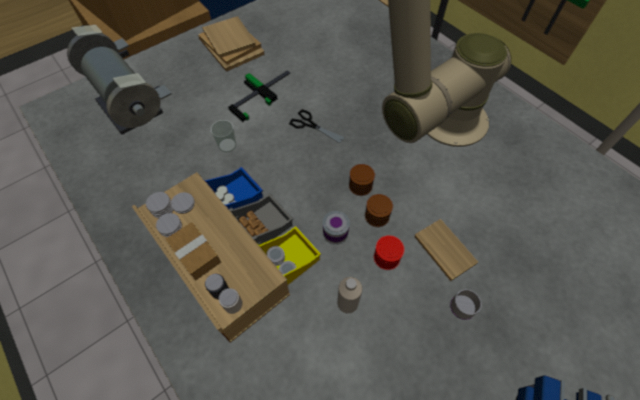

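View pics/top0.png

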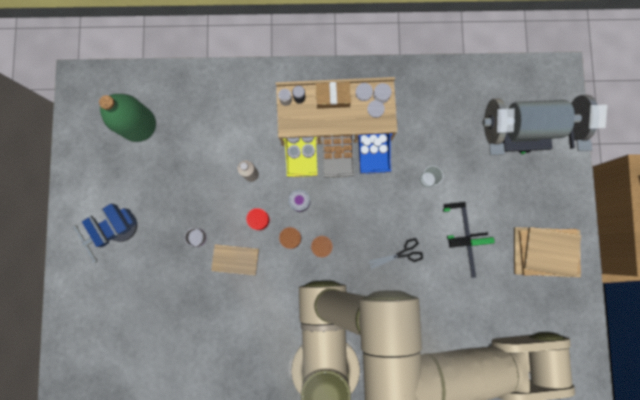

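Candidates for the tin in the top view are the purple-spotted one (299,200), the red one (258,219) and two brown ones (290,238) and (321,245). The purple spot picks out (299,200). The yellow bin is at (301,157), left of the grey and blue bins. The white can is at (246,170) and the glass at (430,177). The bench on the −y side of the tin is free.

```bash
cat > h.py <<'E'
from rig import ctrl, viewer
import cv2, numpy as np
def ray(n,u,v,z):
    c=viewer.calibration(n);K=c["mtx"];E=c["extrinsics"]
    d=np.array([(u-K[0,2])/K[0,0],-(v-K[1,2])/K[1,1],-1.0]); d=E[:3,:3]@d; o=E[:3,3]
    return o+d*(z-o[2])/d[2]
def proj(n,p):
    c=viewer.calibration(n);K=c["mtx"];E=c["extrinsics"]
    q=E[:3,:3].T@(np.array(p,float)-E[:3,3]); return K[0,0]*q[0]/-q[2]+K[0,2], -K[1,1]*q[1]/-q[2]+K[1,2]
def blobs(im,lo,hi,amin=15):
    m=cv2.inRange(cv2.cvtColor(im,cv2.COLOR_RGB2HSV),np.array(lo),np.array(hi))
    n,l,s,c=cv2.connectedComponentsWithStats(m)
    return m,[(s[i,4],c[i].round(1),s[i,:4]) for i in range(1,n) if s[i,4]>=amin]
E
python3 - <<'E'
from h import *
t=cv2.imread("pics/top0.png");s=cv2.imread("pics/scene0.png")
a=cv2.resize(t[130:260,220:350],(400,400),interpolation=cv2.INTER_CUBIC)
b=cv2.resize(s[180:310,230:360],(400,400),interpolation=cv2.INTER_CUBIC)
cv2.imwrite("pics/crop0.png",np.hstack([a,b]))
for n,im in (("top",t),("scene",s)):
    im=im[:,:,::-1].copy()
    m,B=blobs(im,(125,50,30),(165,255,255)); print(n,"purple")
    for x in B: print(x, ray(n,*x[1],62).round(1))
    for nm,lo,hi in (("yel",(24,150,80),(35,255,255)),("blue",(105,120,60),(120,255,255))):
        m,B=blobs(im,lo,hi,100)
        for x in B:
            cs,_=cv2.findContours((m).astype('uint8'),0,1)
            print(n,nm,x)
        c=max(cs,key=cv2.contourArea); h=cv2.convexHull(c); ap=cv2.approxPolyDP(h,3,True)[:,0]
        for p in ap: print(p, ray(n,*p,53).round(0)[:2], ray(n,*p,95).round(0)[:2])
E
```

```text
top purple
(np.int32(80), array([298.7, 199.5]), array([294, 195,  10,  10], dtype=int32)) [562.2  77.4  62. ]
top yel (np.int32(474), array([301.5, 166.1]), array([288, 156,  28,  20], dtype=int32))
[315 156] [711.  21.] [701.  20.]
[315 173] [652.  22.] [645.  21.]
[288 175] [647. 113.] [640. 110.]
[288 157] [709. 112.] [700. 109.]
top blue (np.int32(639), array([375.7, 160.8]), array([360, 134,  32,  39], dtype=int32))
top blue (np.int32(314), array([115. , 218.4]), array([104, 205,  23,  28], dtype=int32))
top blue (np.int32(218), array([ 92.6, 232.5]), array([ 83, 219,  21,  27], dtype=int32))
top blue (np.int32(141), array([105.9, 229.5]), array([ 99, 221,  14,  18], dtype=int32))
[391 134] [ 783. -240.] [ 771. -233.]
[390 170] [ 658. -232.] [ 650. -225.]
[361 172] [ 653. -134.] [ 645. -130.]
[360 152] [ 722. -132.] [ 712. -128.]
scene purple
(np.int32(115), array([335.7, 221.9]), array([330, 217,  13,  11], dtype=int32)) [561.9  78.   62. ]
(np.int32(76), array([336.5, 236.6]), array([323, 231,  25,  12], dtype=int32)) [587.3 111.9  62. ]
scene yel (np.int32(1046), array([295.8, 249.4]), array([258, 227,  63,  50], dtype=int32))
[296 227] [649.  21.] [660.  40.]
[320 253] [646. 118.] [657. 132.]
[284 276] [752. 110.] [759. 125.]
[258 244] [754.  -0.] [760.  19.]
scene blue (np.int32(727), array([240.5, 186.7]), array([206, 167,  56,  39], dtype=int32))
scene blue (np.int32(386), array([550.5, 388.6]), array([542, 376,  19,  24], dtype=int32))
scene blue (np.int32(101), array([529.4, 392.9]), array([525, 386,   9,  14], dtype=int32))
[241 167] [ 657. -232.] [ 668. -201.]
[261 191] [ 658. -128.] [ 669. -103.]
[226 205] [ 757. -150.] [ 763. -124.]
[206 180] [ 758. -255.] [ 764. -224.]
```

View pics/crop0.png

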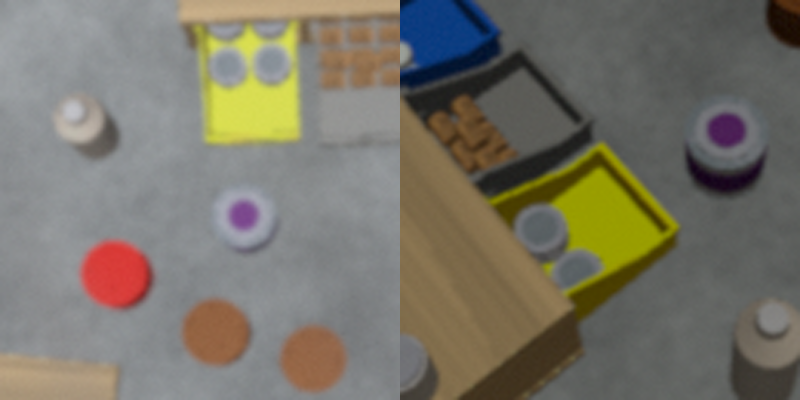

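Both views agree: the tin is at (562, 78). Next I need the rack's yaw and a careful lip edge.

```bash
python3 - <<'E'
from h import *
im=cv2.imread("pics/top0.png")[:,:,::-1].copy()
m,B=blobs(im,(8,60,90),(22,255,255),300)
for x in B: print(x)
for u in range(280,396,8):
    col=m[100:150,u]; r=np.where(col)[0]
    if len(r): print(u, r.min()+100, r.max()+100, ray("top",u,r.max()+100.5,115).round(0)[:2], end=' | ')
print()
def fit(us,rng,f,z):
    P=[]
    for u in us:
        g=im[rng[0]:rng[1],u].astype(int); P.append((u,f(g)+rng[0]))
    return np.array(P)
hsv=cv2.cvtColor(im,cv2.COLOR_RGB2HSV)
for u in (292,296,300,304,308,312):
    c=im[165:182,u].astype(int); s=c[:,0]-c[:,2]; k=np.where(s>s[:8].max()/2)[0].max()
    # subpixel crossing
    h=s[:8].max()/2; v=165+k+(s[k]-h)/(s[k]-s[k+1]) if s[k]!=s[k+1] else 165+k
    print(u, round(v+.0,2), ray("top",u,v,50).round(1))
for v in (166,169,172):
    c=im[v,278:326].astype(int); s=c[:,0]-c[:,2]; h=s.max()/2; k=np.where(s>h)[0]
    print(v,278+k.min(),278+k.max(), ray("top",278+k.min()-.5,v,53).round(1)[:2], ray("top",278+k.max()+.5,v,53).round(1)[:2])
# rack sides edges lines
crop=cv2.resize(cv2.imread("pics/top0.png")[65:185,265:410],None,fx=5,fy=5,interpolation=cv2.INTER_CUBIC)
cv2.imwrite("pics/rack0.png",crop)
E
```

```text
(np.int32(5532), array([333.6, 113.9]), array([277,  77, 120,  82], dtype=int32))
(np.int32(1250), array([631.2, 220.4]), array([602, 155,  38, 128], dtype=int32))
(np.int32(378), array([289.6, 237.5]), array([279, 227,  22,  22], dtype=int32))
(np.int32(3060), array([547.1, 251.7]), array([514, 228,  67,  49], dtype=int32))
(np.int32(364), array([321.3, 246. ]), array([311, 236,  22,  21], dtype=int32))
(np.int32(1069), array([234.5, 259.3]), array([212, 245,  46,  29], dtype=int32))
280 102 139 [754. 133.] | 288 105 136 [763. 107.] | 296 102 136 [763.  81.] | 304 100 136 [762.  55.] | 312 100 135 [765.  29.] | 320 100 143 [738.   3.] | 328 100 149 [718. -23.] | 336 105 149 [717. -49.] | 344 100 149 [717. -75.] | 352 100 134 [ 766. -102.] | 360 101 133 [ 769. -128.] | 368 100 132 [ 772. -155.] | 376 118 132 [ 772. -181.] | 384 104 132 [ 771. -207.] | 392 100 132 [ 771. -233.] | 
292 176.23 [643.3  99.7  50. ]
296 176.09 [643.5  86.2  50. ]
300 175.74 [644.5  72.7  50. ]
304 175.53 [645.   59.2  50. ]
308 175.36 [645.3  45.7  50. ]
312 175.35 [645.1  32.1  50. ]
166 287 316 [678.1 117.7] [676.3  16.4]
169 287 316 [667.8 117.8] [666.   16.6]
172 287 316 [657.5 117.9] [655.7  16.7]
```

View pics/rack0.png

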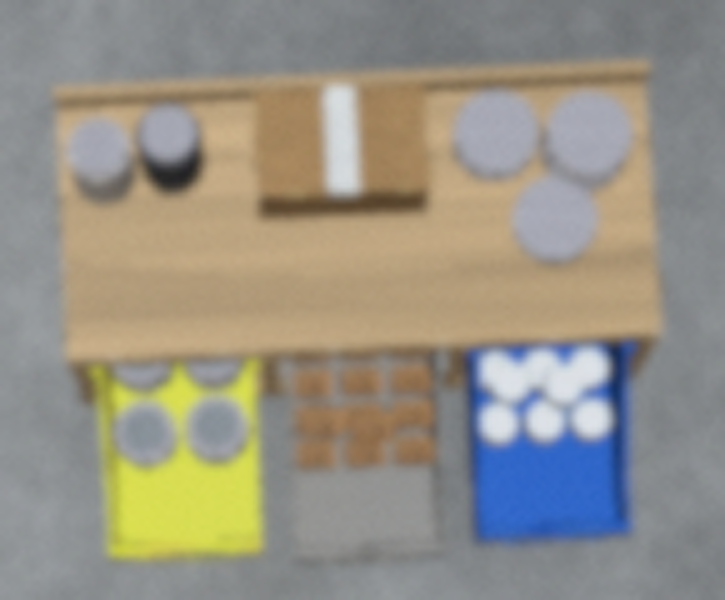

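Rack yaw is about 0.028 rad, the yellow lip origin is near (650.5, 67), and the tin is at (562, 78), 88 mm ahead of the lip and 13 mm left of its centre. The −y side is free of obstacles and the +y side has the red tin. I'll straddle the tin with open jaws along y, slide it about 128 mm towards −y, then hook the bin. First I travel high.

>>> {"op": "drive_tool", "data": {"rows": [[[0.37,0.49,0,0,0,-0.067],[0.73,0.98,0,0,0,-0.134],[0.73,0.98,0,0,0,-0.134]]], "fingers": 1, "force": 20}}

```text
time_s: 0.48
eef_pos: [198.8, -409.7, 404.4]
ee_rot: [-0.001, 1.0, 0.016, 0.0]
force: [-0.1, -1.2, 0.1]
grip_width: 0.995
```

>>> {"op": "drive_tool", "data": {"rows": [[[0.37,0.49,0,0,0,0],[0.73,0.98,0,0,0,0],[0.73,0.98,0,0,0,0]]]}}

```text
time_s: 0.85
eef_pos: [273.1, -309.9, 404.5]
ee_rot: [-0.001, 1.0, 0.018, 0.0]
force: [-0.2, -1.1, 0.2]
grip_width: 0.997
```

>>> {"op": "drive_tool", "data": {"rows": [[[0.37,0.49,0,0,0,0],[0.73,0.98,0,0,0,0],[0.73,0.98,0,0,0,0]]]}}

```text
time_s: 1.23
eef_pos: [347.4, -210.4, 404.4]
ee_rot: [-0.001, 1.0, 0.021, 0.0]
force: [-0.4, -1.5, 0.7]
grip_width: 1.002
```

>>> {"op": "drive_tool", "data": {"rows": [[[0.37,0.49,0,0,0,0],[0.73,0.98,0,0,0,0],[0.73,0.98,0,0,0,0]]]}}

```text
time_s: 1.6
eef_pos: [421.7, -111.7, 404.1]
ee_rot: [-0.001, 1.0, 0.023, 0.0]
force: [-0.3, -1.4, 0.4]
grip_width: 0.996
```

>>> {"op": "drive_tool", "data": {"rows": [[[0.35,0.48,-0.2,0,0,-0.01],[0.7,0.95,-0.4,0,0,-0.01],[0.7,0.95,-0.4,0,0,-0.01],[0.7,0.95,-0.4,0,0,-0.01]]]}}

```text
time_s: 2.1
eef_pos: [491.7, -18.8, 364.0]
ee_rot: [-0.001, 1.0, 0.014, 0.0]
force: [-0.4, -0.3, 0.1]
grip_width: 1.005
```

>>> {"op": "drive_tool", "data": {"rows": [[[0.35,0.48,0,0,0,0],[0.7,0.94,0,0,0,0],[0.7,0.94,0,0,0,0],[0.7,0.94,0,0,0,0]]]}}

```text
time_s: 2.6
eef_pos: [561.5, 73.2, 364.3]
ee_rot: [-0.0, 1.0, 0.013, 0.0]
force: [0.3, 0.3, -0.8]
grip_width: 1.002
```

```bash
python3 - <<'E'
from h import *
s=ctrl.sense(); print(s["eef_pos"],s["ee_rot"],s["force"],ctrl.tip_reach,s["joints"])
im=viewer.capture("scene"); cv2.imwrite("pics/s1.png",cv2.resize(im[100:320,220:480,::-1],None,fx=3,fy=2.7))
m,B=blobs(im,(125,50,30),(165,255,255))
for x in B: print(x, ray("scene",*x[1],62).round(1))
E
```

```text
[561.46545367  73.20555057 364.32069444] [-4.10506945e-04  9.99916263e-01  1.29342833e-02  6.09928151e-05] [ 0.27542673  0.30475589 -0.75334789] 173.4 [-7.73412368e-02  4.35571430e-01  1.43053513e+00  8.66175096e-04
  1.27543872e+00  1.46733369e+00]
(np.int32(114), array([335.6, 221.9]), array([330, 217,  12,  11], dtype=int32)) [562.1  77.8  62. ]
(np.int32(76), array([337.8, 237.7]), array([328, 232,  20,  11], dtype=int32)) [586.7 116.3  62. ]
```

View pics/s1.png

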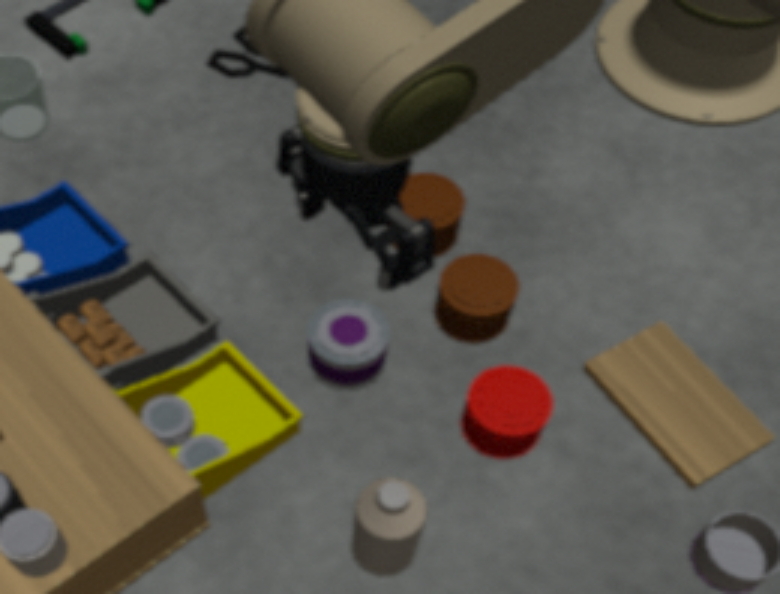

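The scene shows the gripper hovering short of the tin. The tin is unmoved, with its spot at full-image pixel (336,222). I lower part-way and check the straddle in the picture.

>>> {"op": "drive_tool", "data": {"rows": [[[0,0.045,-0.4,0,0,0],[0.005,0.045,-0.8,0,0,0],[0.005,0.045,-1,0,0,0],[0.005,0.045,-1,0,0,0],[0.005,0.045,-1,0,0,0]]]}}

```text
time_s: 3.28
eef_pos: [562.0, 76.8, 265.9]
ee_rot: [-0.0, 1.0, 0.012, 0.001]
force: [0.2, -0.1, 0.9]
grip_width: 1.001
```

```bash
python3 - <<'E'
from h import *
s=ctrl.sense(); print(s["eef_pos"],s["ee_rot"],s["force"])
im=viewer.capture("scene"); cv2.imwrite("pics/s2.png",cv2.resize(im[130:290,240:430,::-1],None,fx=4,fy=3.7,interpolation=cv2.INTER_CUBIC))
E
```

```text
[561.97950094  76.80265496 265.88585682] [-3.22095506e-04  9.99924984e-01  1.21862155e-02  1.19110455e-03] [ 0.20778145 -0.0728539   0.85585943]
```

View pics/s2.png

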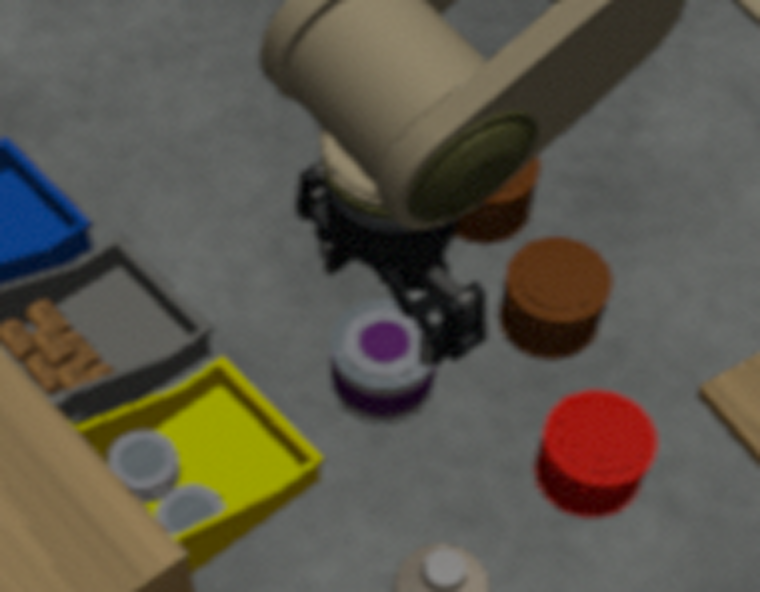

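```bash
python3 - <<'E'
from h import *
for z in (92,105):
  for y in (42.5,57):
    for x in (-11,11):
      u,v=proj("scene",(562+x,76.8+y,z)); print(z,y,x,round((u-240)*4),round((v-130)*3.7))
E
```

```text
92 42.5 -11 440 353
92 42.5 11 413 371
92 57 -11 455 368
92 57 11 428 386
105 42.5 -11 441 344
105 42.5 11 414 362
105 57 -11 456 359
105 57 11 429 377
```

The visible fingertip at crop (430,360) matches its predicted position, so I lower slowly around the tin.

>>> {"op": "drive_tool", "data": {"rows": [[[0,0.01,-0.1,0,0,0],[0,0.01,-0.2,0,0,0],[0,0.01,-0.3,0,0,0],[0,0.01,-0.4,0,0,0],[0,0.01,-0.5,0,0,0],[0,0.01,-0.6,0,0,0],[0,0.01,-0.7,0,0,0],[0,0.01,-0.78,0,0,0],[0,0.01,-0.78,0,0,0]]]}}

```text
time_s: 4.45
eef_pos: [561.9, 78.0, 187.3]
ee_rot: [-0.0, 1.0, 0.012, 0.001]
force: [0.3, -0.3, 0.0]
grip_width: 1.002
```

```bash
python3 - <<'E'
from h import *
s=ctrl.sense(); print(s["eef_pos"],s["ee_rot"],s["force"])
im=viewer.capture("scene"); cv2.imwrite("pics/s3.png",cv2.resize(im[130:290,240:430,::-1],None,fx=4,fy=3.7,interpolation=cv2.INTER_CUBIC))
E
```

```text
[561.91904123  78.02609041 187.34814373] [-3.57389462e-04  9.99923495e-01  1.23353605e-02  8.45846118e-04] [ 0.32191334 -0.30007691  0.04825164]
```

View pics/s3.png

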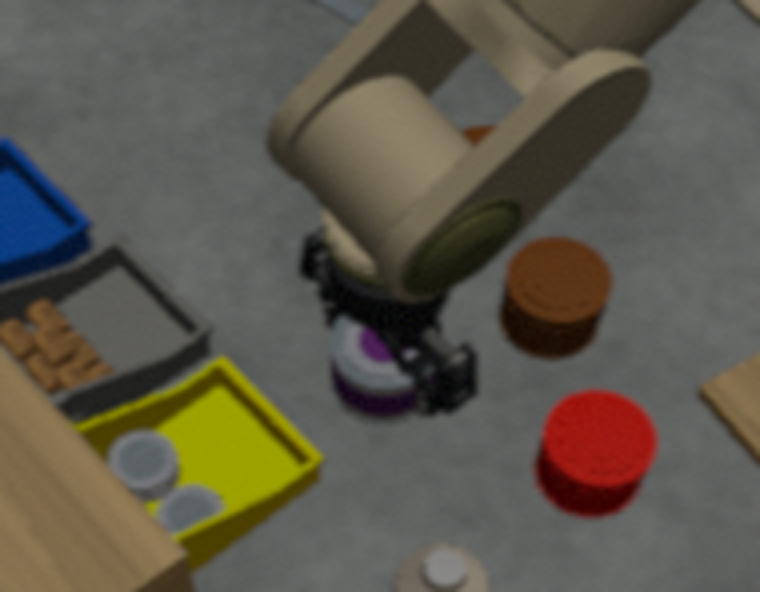

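The jaws straddle the tin with no contact force. I slide it towards −y.

>>> {"op": "drive_tool", "data": {"rows": [[[0.0,-0.04,0,0,0,0],[0.005,-0.12,0,0,0,0],[0.005,-0.22,0,0,0,0],[0.01,-0.33,0,0,0,0],[0.01,-0.44,0,0,0,0],[0.015,-0.55,0,0,0,0],[0.02,-0.66,0,0,0,0],[0.02,-0.77,0,0,0,0],[0.025,-0.88,0,0,0,0],[0.03,-0.97,0,0,0,0]]]}}

```text
time_s: 5.75
eef_pos: [565.0, -19.7, 187.8]
ee_rot: [-0.0, 1.0, 0.012, 0.001]
force: [-0.3, 3.6, 4.0]
grip_width: 0.999
```

>>> {"op": "drive_tool", "data": {"rows": [[[0.0,-0.1,0,0,0,0],[0.005,-0.2,0,0,0,0],[0.01,-0.3,0,0,0,0],[0.01,-0.36,0,0,0,0],[0.01,-0.4,0,0,0,0],[0.01,-0.4,0,0,0,0]]]}}

```text
time_s: 6.5
eef_pos: [566.0, -60.1, 187.6]
ee_rot: [-0.0, 1.0, 0.012, 0.001]
force: [0.1, -0.9, -0.2]
grip_width: 0.997
```

```bash
python3 - <<'E'
from h import *
s=ctrl.sense(); print(s["eef_pos"],s["ee_rot"],s["force"])
im=viewer.capture("scene"); cv2.imwrite("pics/s4.png",cv2.resize(im[100:290,200:430,::-1],None,fx=3.3,fy=3.1,interpolation=cv2.INTER_CUBIC))
m,B=blobs(im,(125,50,30),(165,255,255))
for x in B: print(x, ray("scene",*x[1],62).round(1))
E
```

```text
[565.96670052 -60.10056472 187.56459963] [-2.10136760e-06  9.99924139e-01  1.22763057e-02  1.00386893e-03] [ 0.0532405  -0.91131081 -0.15598829]
(np.int32(39), array([301.4, 190.6]), array([299, 186,   7,   9], dtype=int32)) [573.5 -54.9  62. ]
(np.int32(22), array([307.8, 189.4]), array([305, 188,   7,   4], dtype=int32)) [557.5 -47.1  62. ]
(np.int32(74), array([302.4, 205.1]), array([294, 199,  17,  11], dtype=int32)) [599.1 -16.7  62. ]
```

View pics/s4.png

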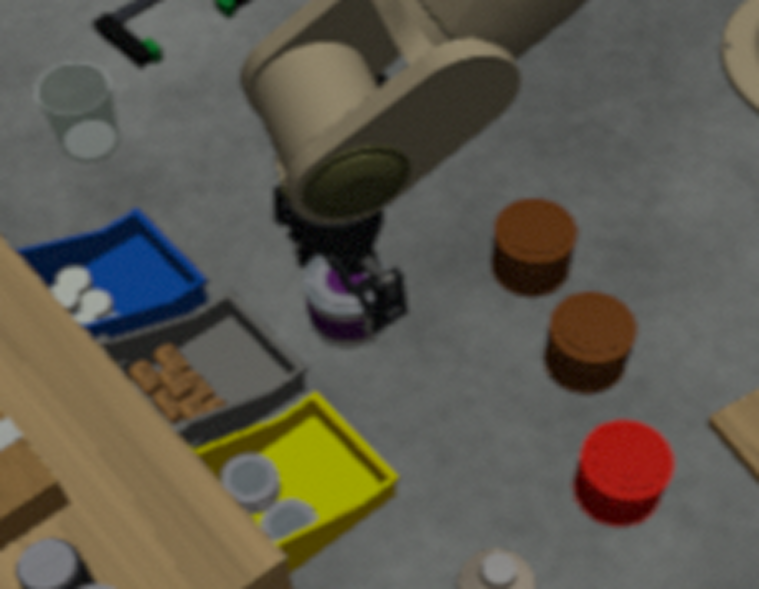

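The tin stands upright between the jaws at y≈−53, and nothing else has moved. I re-centre the jaws off the pad and rise straight up.

>>> {"op": "drive_tool", "data": {"rows": [[[0,0.06,0,0,0,0],[0,0.06,0,0,0,0],[0,0.06,0.15,0,0,0],[0,0.06,0.35,0,0,0],[0,0.06,0.6,0,0,0],[0,0.06,0.85,0,0,0],[0,0.06,1,0,0,0],[0,0.06,1,0,0,0]]]}}

```text
time_s: 7.55
eef_pos: [566.0, -54.0, 288.6]
ee_rot: [0.0, 1.0, 0.012, 0.002]
force: [-0.8, 0.2, 0.1]
grip_width: 1.0
```

>>> {"op": "drive_tool", "data": {"rows": [[[0.3,0.5,0.2,0,0,0],[0.6,0.9,0.2,0,0,0],[0.6,0.9,0.2,0,0,0],[0.6,0.9,0.2,0,0,0],[0.6,0.9,0.2,0,0,0],[0.6,0.9,0.2,0,0,0]]], "fingers": -1}}

```text
time_s: 8.3
eef_pos: [625.8, 35.2, 308.7]
ee_rot: [0.0, 1.0, 0.012, 0.002]
force: [-0.5, 0.2, 0.8]
grip_width: -0.004
```

```bash
python3 - <<'E'
from h import *
s=ctrl.sense(); print(s["eef_pos"],s["ee_rot"],s["force"],s["grip_width"],ctrl.tip_reach)
im=viewer.capture("scene"); cv2.imwrite("pics/s5.png",cv2.resize(im[100:290,200:430,::-1],None,fx=3.3,fy=3.1,interpolation=cv2.INTER_CUBIC))
m,B=blobs(im,(125,50,30),(165,255,255))
for x in B: print(x, ray("scene",*x[1],62).round(1))
im=viewer.capture("top"); cv2.imwrite("pics/t5.png",cv2.resize(im[70:270,200:440,::-1],None,fx=3.2,fy=3,interpolation=cv2.INTER_CUBIC))
E
```

```text
[625.81107502  35.21306421 308.65066333] [3.29723925e-04 9.99929339e-01 1.17339913e-02 1.87654209e-03] [-0.48888805  0.19308912  0.79685115] -0.004431161624211866 173.4
```

View pics/s5.png

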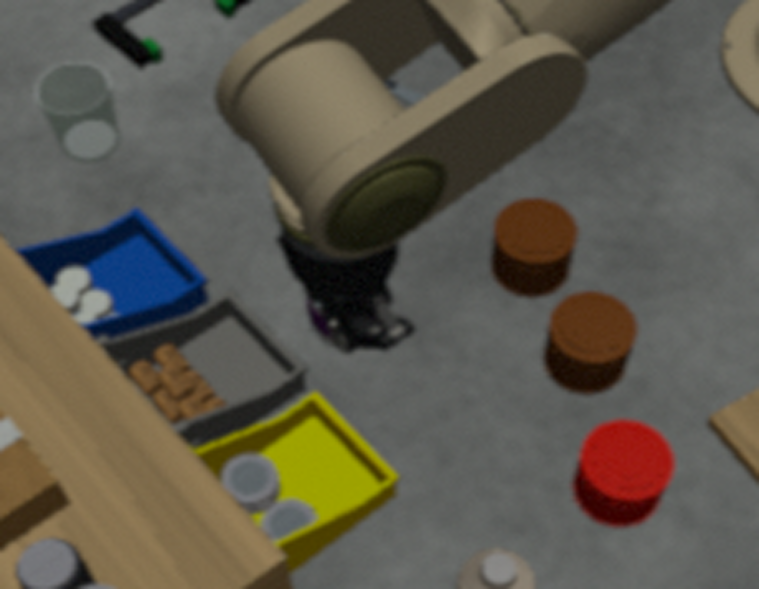

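View pics/t5.png

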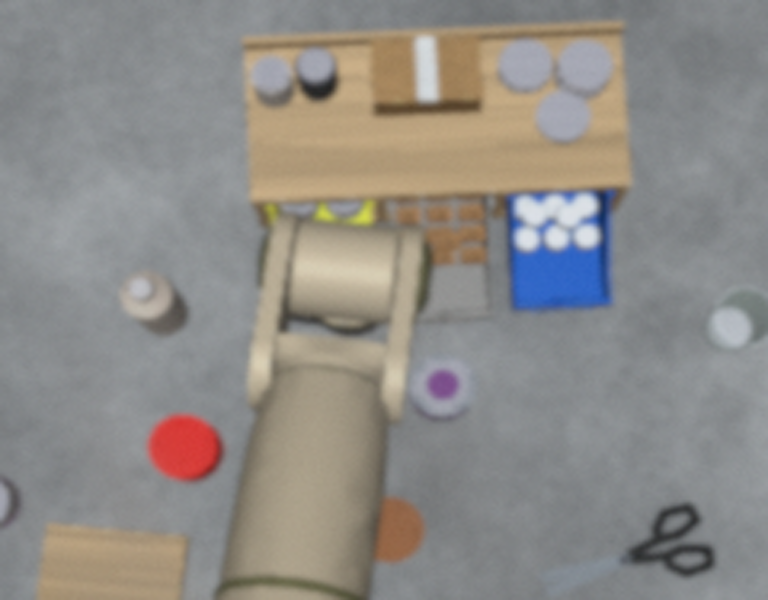

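The tin is at about (565, −53), roughly 117 mm to the side of the bin's centre line. The blue and grey bins haven't moved. The jaws are shut, so I go over the pocket at (679.5, 68).

>>> {"op": "drive_tool", "data": {"rows": [[[0.27,0.16,-0.1,0,0,0],[0.53,0.33,-0.3,0,0,0],[0.53,0.33,-0.5,0,0,0],[0.53,0.33,-0.6,0,0,0],[0.53,0.33,-0.6,0,0,0]]]}}

```text
time_s: 9.02
eef_pos: [678.7, 68.2, 248.5]
ee_rot: [0.0, 1.0, 0.012, 0.002]
force: [-0.5, -0.3, 0.1]
grip_width: 0.002
```

```bash
python3 - <<'E'
from h import *
s=ctrl.sense(); print(s["eef_pos"],s["ee_rot"],s["force"])
im=viewer.capture("scene"); cv2.imwrite("pics/s6.png",cv2.resize(im[170:300,230:380,::-1],None,fx=5,fy=4.5,interpolation=cv2.INTER_CUBIC))
m,B=blobs(im,(125,50,30),(165,255,255))
for x in B: print(x, ray("scene",*x[1],62).round(1))
p=s["eef_pos"]
for z in (173,186): 
  for x in (-11,11):
    u,v=proj("scene",(p[0]+x,p[1],p[2]-z)); print(z,x,round((u-230)*5),round((v-170)*4.5))
E
```

```text
[678.72526353  68.17366796 248.48987035] [3.00637506e-04 9.99930017e-01 1.17270768e-02 1.53186372e-03] [-0.52141699 -0.32269222  0.12162723]
173 -11 354 315
173 11 319 338
186 -11 355 325
186 11 320 348
```

View pics/s6.png

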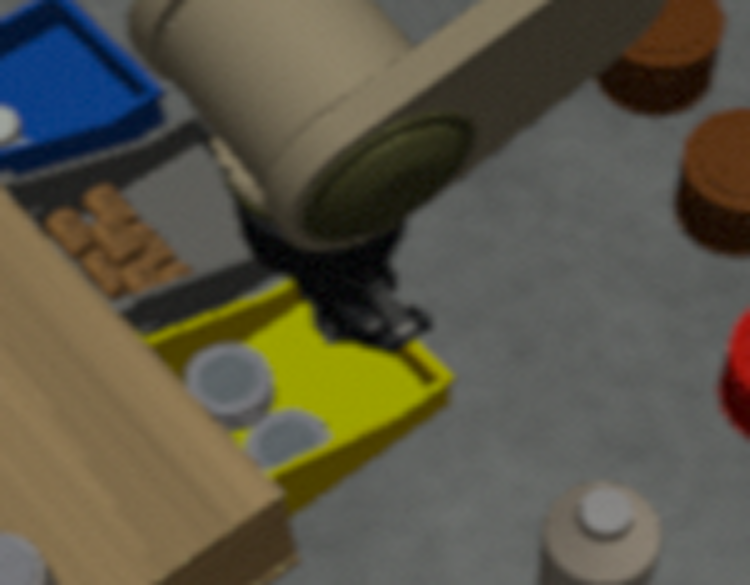

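The fingers hang over the pocket where predicted, clear of the lid stacks. I lower them in.

>>> {"op": "drive_tool", "data": {"rows": [[[0,0,-0.06,0,0,0],[0,0,-0.14,0,0,0],[0,0,-0.22,0,0,0],[0,0,-0.3,0,0,0],[0,0,-0.36,0,0,0],[0,0,-0.4,0,0,0],[0,0,-0.44,0,0,0],[0,0,-0.44,0,0,0]]]}}

```text
time_s: 10.07
eef_pos: [678.8, 68.2, 205.1]
ee_rot: [0.0, 1.0, 0.012, 0.002]
force: [0.4, -0.3, 0.4]
grip_width: 0.002
```

```bash
python3 - <<'E'
from h import *
s=ctrl.sense(); print(s["eef_pos"],s["force"])
im=viewer.capture("scene"); cv2.imwrite("pics/s7.png",cv2.resize(im[170:300,230:380,::-1],None,fx=5,fy=4.5,interpolation=cv2.INTER_CUBIC))
E
```

```text
[678.84164249  68.18515425 205.13462938] [ 0.35394944 -0.32195314  0.42812782]
```

View pics/s7.png

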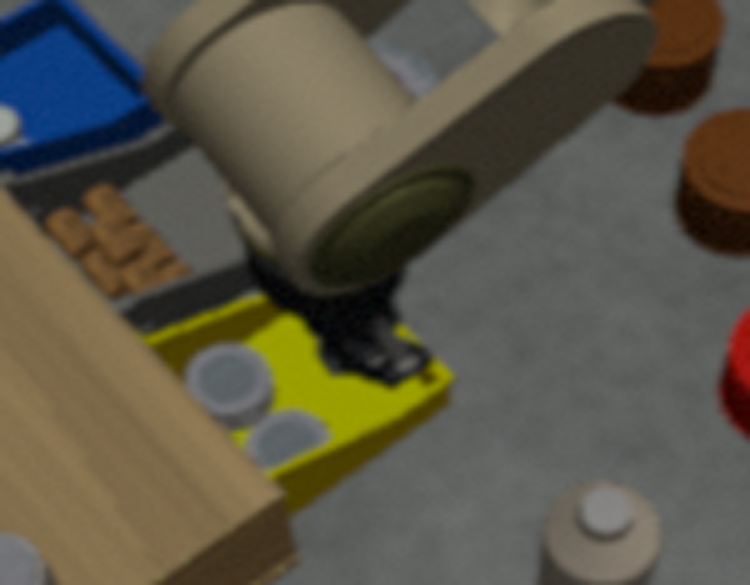

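The fingers are in the pocket with no contact. I pull along (−1, −0.028), slowly at first to feel for the lip.

>>> {"op": "drive_tool", "data": {"rows": [[[-0.05,0,0,0,0,0],[-0.1,0,0,0,0,0],[-0.15,-0.005,0,0,0,0],[-0.2,-0.005,0,0,0,0],[-0.25,-0.005,0,0,0,0],[-0.3,-0.01,0,0,0,0],[-0.35,-0.01,0,0,0,0]]]}}

```text
time_s: 11.0
eef_pos: [643.6, 67.2, 205.6]
ee_rot: [0.0, 1.0, 0.012, 0.003]
force: [2.4, -0.3, 1.0]
grip_width: 0.003
```

```bash
python3 - <<'E'
from h import *
s=ctrl.sense(); print(s["eef_pos"],s["force"])
im=viewer.capture("scene"); cv2.imwrite("pics/s8.png",cv2.resize(im[130:300,230:430,::-1],None,fx=4,fy=3.5,interpolation=cv2.INTER_CUBIC))
E
```

```text
[643.63242838  67.17668132 205.57621247] [ 2.39229995 -0.29814505  0.95619003]
```

View pics/s8.png

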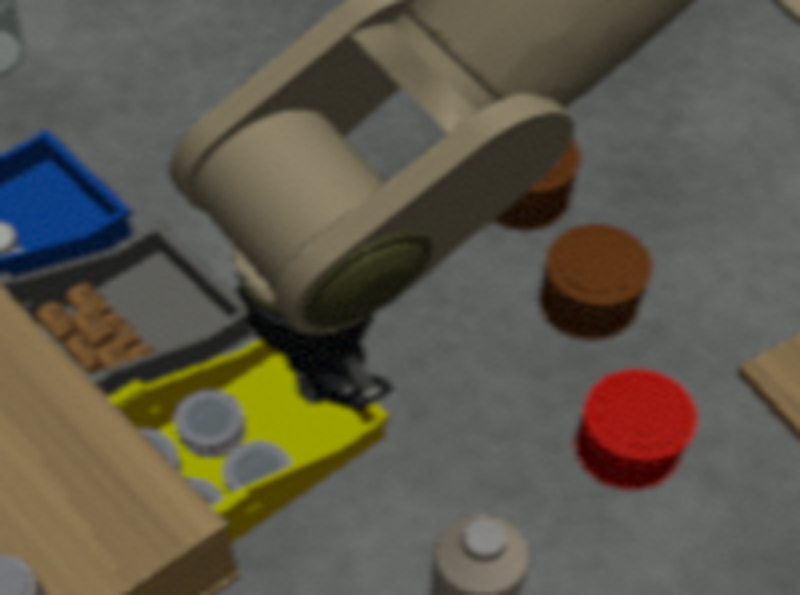

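The bin follows, with 2.4 N on the lip. I continue the pull.

>>> {"op": "drive_tool", "data": {"rows": [[[-0.07,0,0,0,0,0],[-0.15,-0.005,0,0,0,0],[-0.23,-0.005,0,0,0,0],[-0.31,-0.01,0,0,0,0],[-0.39,-0.01,0,0,0,0],[-0.47,-0.015,0,0,0,0],[-0.55,-0.015,0,0,0,0],[-0.63,-0.02,0,0,0,0],[-0.71,-0.02,0,0,0,0],[-0.79,-0.02,0,0,0,0]]]}}

```text
time_s: 12.3
eef_pos: [563.7, 65.1, 205.5]
ee_rot: [0.001, 1.0, 0.012, 0.002]
force: [2.8, -2.0, 0.0]
grip_width: 0.001
```

>>> {"op": "drive_tool", "data": {"rows": [[[-0.05,0,0,0,0,0],[-0.09,0,0,0,0,0],[-0.12,0,0,0,0,0],[-0.15,-0.005,0,0,0,0],[-0.18,-0.005,0,0,0,0]]]}}

```text
time_s: 12.92
eef_pos: [545.6, 64.8, 205.5]
ee_rot: [0.0, 1.0, 0.012, 0.002]
force: [1.3, 0.9, 0.0]
grip_width: 0.0
```

Now small steps until the stop shows up as a force rise.

>>> {"op": "drive_tool", "data": {"rows": [[[-0.02,0,0,0,0,0],[-0.04,0,0,0,0,0],[-0.06,0,0,0,0,0]]]}}

```text
time_s: 13.3
eef_pos: [539.5, 64.7, 205.5]
ee_rot: [0.0, 1.0, 0.012, 0.002]
force: [2.6, -1.5, 0.2]
grip_width: 0.0
```

>>> {"op": "drive_tool", "data": {"rows": [[[-0.015,0,0,0,0,0],[-0.03,0,0,0,0,0]]]}}

```text
time_s: 13.55
eef_pos: [537.5, 64.6, 205.7]
ee_rot: [0.0, 1.0, 0.012, 0.005]
force: [17.1, 0.6, -12.1]
grip_width: -0.001
```

```bash
python3 - <<'E'
from h import *
s=ctrl.sense(); print(s["eef_pos"],s["force"])
im=viewer.capture("scene"); cv2.imwrite("pics/s9.png",cv2.resize(im[130:300,230:430,::-1],None,fx=4,fy=3.5,interpolation=cv2.INTER_CUBIC))
E
```

```text
[537.52893191  64.59583241 205.72871193] [ 17.10831195   0.57783493 -12.11971197]
```

View pics/s9.png

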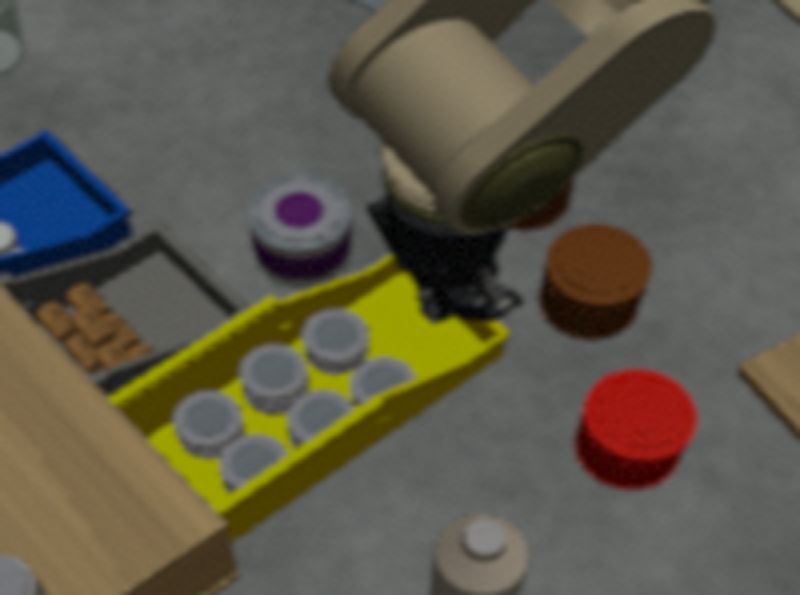

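The bin has met its stop: 17 N on the lip, with the bin fully drawn out beside the tin. I back off the lip, let it rest, then rise.

>>> {"op": "drive_tool", "data": {"rows": [[[0.05,0,0,0,0,0],[0.12,0.005,0,0,0,0],[0.12,0.005,0,0,0,0],[0.12,0.005,0,0,0,0]]]}}

```text
time_s: 14.1
eef_pos: [549.3, 65.2, 205.5]
ee_rot: [0.0, 1.0, 0.012, 0.005]
force: [0.3, 0.3, 0.4]
grip_width: 0.001
```

>>> {"op": "drive_tool", "data": {"rows": [[[0,0,0.08,0,0,0],[0,0,0.2,0,0,0],[0,0,0.4,0,0,0],[0,0,0.6,0,0,0],[0,0,0.8,0,0,0],[0,0,1,0,0,0],[0,0,1,0,0,0]]]}}

```text
time_s: 14.98
eef_pos: [549.4, 65.2, 307.5]
ee_rot: [0.001, 1.0, 0.012, 0.007]
force: [-0.5, -0.3, -0.3]
grip_width: -0.004
```

>>> {"op": "drive_tool", "data": {"rows": [[[-0.2,0,0.4,0,0,0],[-0.6,0,0.8,0,0,0],[-0.9,0,0.9,0,0,0],[-0.9,0,0.9,0,0,0],[-0.9,0,0.9,0,0,0],[-0.9,0,0.9,0,0,0]]]}}

```text
time_s: 15.72
eef_pos: [460.0, 65.1, 396.7]
ee_rot: [0.001, 1.0, 0.012, 0.006]
force: [0.1, 0.3, -0.2]
grip_width: -0.002
```

```bash
python3 - <<'E'
from h import *
s=ctrl.sense(); print(s["time_s"],s["eef_pos"],s["force"],abs(s["dq"]).max())
ims=viewer.capture("scene"); imt=viewer.capture("top")
cv2.imwrite("pics/s10.png",ims[:,:,::-1]);cv2.imwrite("pics/t10.png",imt[:,:,::-1])
m,B=blobs(ims,(125,50,30),(165,255,255))
for x in B: print(x, ray("scene",*x[1],62).round(1))
m,B=blobs(imt,(125,50,30),(165,255,255))
for x in B: print("top",x, ray("top",*x[1],62).round(1))
m,B=blobs(ims,(24,150,80),(35,255,255),100)
cs,_=cv2.findContours(m,0,1);c=max(cs,key=cv2.contourArea)
for p in cv2.approxPolyDP(cv2.convexHull(c),3,True)[:,0]: print(p, ray("scene",*map(float,p),53).round(0)[:2])
a=cv2.imread("pics/scene0.png").astype(int); d=np.abs(a-ims[:,:,::-1].astype(int)).max(2)>40
ys,xs=np.where(cv2.morphologyEx(d.astype('uint8'),cv2.MORPH_OPEN,np.ones((3,3)))); 
n,l,st,ce=cv2.connectedComponentsWithStats(cv2.morphologyEx(d.astype('uint8'),cv2.MORPH_OPEN,np.ones((3,3)))); print(st[1:])
E
```

```text
15.725 [460.01235891  65.0850189  396.66518279] [ 0.05017064  0.26148088 -0.17697764] 0.002225348443466913
(np.int32(100), array([304.3, 189.5]), array([299, 185,  12,  10], dtype=int32)) [565.2 -52.8  62. ]
(np.int32(94), array([306.1, 204.4]), array([294, 198,  23,  12], dtype=int32)) [590.  -12.2  62. ]
top (np.int32(72), array([337.9, 197.8]), array([334, 193,   9,  10], dtype=int32)) [565.6 -53.3  62. ]
[332 200] [524.  16.]
[356 224] [521. 113.]
[355 228] [531. 120.]
[284 276] [752. 110.]
[257 242] [753.  -7.]
[296 215] [628.  -7.]
[[ 388    0    4    6   20]
 [ 400    0   10    6   42]
 [ 367    0  134   86 2858]
 [ 540    0  100   93 1902]
 [ 359    9   61   38  538]
 [ 489   26    5    5   20]
 [ 375   38    9    6   41]
 [ 385   39    5    4   18]
 [ 387   45    3    3    9]
 [ 431   45    3    3    9]
 [ 441   54    9    6   42]
 [ 430   58   47   58 1555]
 [ 344   61   38   51  501]
 [ 482   65   53   28  644]
 [ 392   92    3    4   12]
 [ 360   94   15   15  103]
 [ 526   95   38   30  710]
 [ 402   97   21   13  159]
 [ 482  100   91   57 1540]
 [ 349  107   41   58 1424]
 [ 392  109   33   34  727]
 [ 566  111    9    8   52]
 [ 423  121   13   11  100]
 [ 300  186   10    8   71]
 [ 259  199   98   67 2806]
 [ 267  247   22   27  217]
 [ 290  266    7    5   26]]
```

View pics/s10.png

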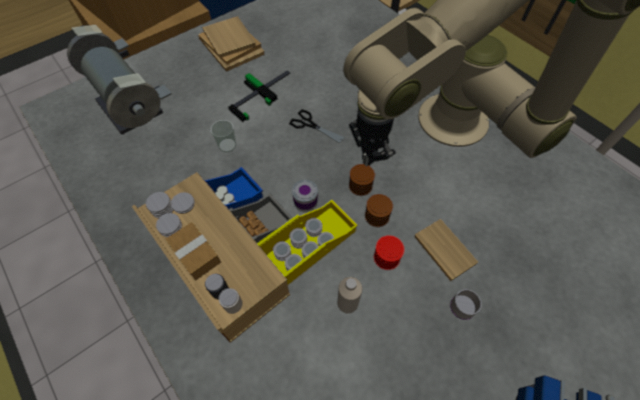

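View pics/t10.png

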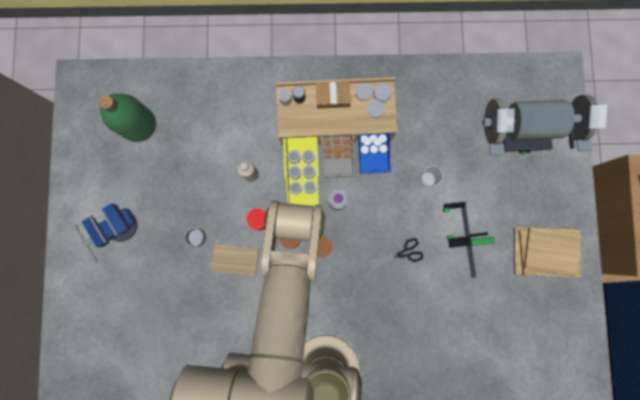

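The scene image shows the bin front moved from corner pixels (296,227)/(320,253) to (332,200)/(356,224), about 125 mm out. The tin is upright at (304,190), bystanders are in place and the hand is clear. I hand in the job.

```bash
python3 -c "
from rig import ctrl
print(ctrl.finish_job())"
```

```text
the job is handed in; nothing more can be done
None
```

The yellow bin is drawn out to its stop with the purple-banded tin clear of it. I handed the job in at about 16 s of the 48 s allowed; no verdict is reported.

**What I did:** I straddled the tin with open jaws and slid it about 130 mm towards −y along the bench. I then lowered the shut fingers into the bin's pocket, hooked the lip and pulled with about 2.5 N. The force jumped to 17 N at the stop, so I backed off the lip, rose and moved away.

**Last checks:**
- **Bin:** its front moved about 125 mm in the scene view. That fits the 130 mm stop if the bin started a few mm out, as the task allows. I could not read the joint directly.
- **Tin:** both views put it at (565, −53) within 1 mm, upright and about 117 mm to the side of the bin's centre line.
- **Other bins and bystanders:** they look unmoved by eye, and an image comparison flagged changes only around the arm, tin and yellow bin. The red tin and one brown tin were partly hidden by the arm in the last top view, but both were visible in place in the scene view.
- **Hand:** it is well clear of everything, with under 0.5 N of wrist force and the arm at rest.

No check failed or disagreed.

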